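# Put the trimming kit back into its fitted tool tray

## Robot

A 6-joint arm with a two-finger parallel gripper is mounted at the origin on a cart in front of the work surface, level with it; the furniture and walls round the work are solid. World frame = base frame: x ahead of the robot, y to its left, z up, the work surface at z = 0. Lengths are in mm, angles in rad, forces in N, time in s.
With the tool pointing down it reaches from about 400 to 925 mm from the base axis. Payload 12.5 kg.
Tool frame: the origin (TCP) lies midway between the tips of the shut fingers; the grasp point (between the pads) lies 19 mm behind it; z points along the fingers, y is the line along which they close (so a half turn about z gives the same grasp; the last joint's range is limited). The gripper opens to 95 mm and grips with 3 to 60 N. Pads are 20 mm wide; open, the fingers measure 119 mm over their backs; the gripper's body (75 mm by 180 mm) begins 59 mm behind the grasp point.
Start: joints at [1.139, 0.491, 1.559, -0, 1.092, -0.106], TCP at [200.025, 592.146, 214.661] pointing down, gripper open.
Joint ranges: [-3.1, 3.1], [-0.84, 2.19], [0.05, 2.79], [-1.13, 4.28], [0.06, 2.93], [-2.69, 2.69]. Speed limits (rad/s): [2.22, 2.22, 2.79, 3.14, 3.14, 3.14].

## Interface

Orientations are given as [roll, pitch, yaw] about the fixed x, y, z axes, in that order (R = Rz(yaw) Ry(pitch) Rx(roll)).
In Python, from cell import state, viewer, env, models gives the robot as it stands. The module is installed in compiled form; this text tells all that it offers.
- The arm moves only by the tool arm_command, never from a script. Its argument "rows" is a list of rows, each a list of 2 entries, a list of its own where there are three numbers: the shift along the tool's x, y, z normalised to -1 to 1, where 1 is 0.25 m, then the turn about the tool's z normalised to -1 to 1, where 1 is pi rad. A call has exactly 5 rows; each row shifts and turns the commanded pose from where the row before left it, along the tool's axes as they then stand; what a row does not reach is not made up. A row lasts 1/10 s, in which the tool goes at most 50 mm and 8.59 degrees, less where a joint would pass 70% of its speed; a pose out of reach is approached as far as the arm can. A call with a number of a shift or a turn outside -1 to 1 is refused whole. A call with a gripper value outside its range is refused whole. "claw" is the opening, from 0 (shut) to 1 (fully open), set as the call begins (left out, the last holds). The fingers move at their own pace and stop on an object; the grip force is fixed at half the most. Time passes only in rows, so rows that do not move let the fingers close, or fill a call up. It gives the time, the measured TCP pose, the force, the opening and the grip force at its end, in the units of the state.
- state(): the state, without advancing time (a new reading comes with each control period).
- viewer.read_camera(name): name is "side" or "top"; returns (picture, depth): 384x512x3 uint8, red, green, blue; 384x512 float32, mm along the optical axis (not along the pixel's ray), 0 where there is no reading.
- viewer.get_calibration(name): a dict with "camera_matrix" (3x3 intrinsics, pixels), "dist_coeffs" ([k1, k2, p1, p2, k3] as OpenCV has them; the pictures are not rectified), "world_to_cam" (4x4, takes a point from world to camera coordinates). Camera axes: x right, y up, looking along -z (the intrinsics and any distortion apply to the point x, -y, -z); pixel columns grow to the right and rows downward; lengths in mm; the calibration is good to about 2 mm. A picture is of the moment at which its call begins. get_calibration takes no time and is no camera call.
- env.job_done(): hands the job in; it is judged then, once.
Trained networks look in the newest picture that a camera, given by its name, has taken for a name from the list of things; names that differ only in an ending like _2 or _b are one class to them, and where a whole thing is asked for, a point or a joint stands for the part that bears it (a point fixed in the world has none). Each returns a list of dicts, best first, with "confidence" (0 to 1); they miss things now and then, are a little off and sometimes report something else, mostly with a low value. They report only what shows in the picture. A call takes as long as a camera call.
- models.search_frame(camera, label): "position" ([x, y, z] in mm, in world coordinates, good to about 4 mm: the middle of the surface that is visible of it).
- models.mark_of(camera, label): "position" ([x, y, z] in mm, in world coordinates, good to about 4 mm: a listed point, or the origin of a listed thing).
The state is a dict: "t": time; "joints": joint angles; "qvel": joint speeds; "tau": joint torques, N m; "eef_pos": TCP position; "tcp_rot": TCP orientation; "ft_force": force on the tool from outside, world axes, zero at the start; "moment": the same for the moment, N m; "opening": opening from 0.0 (shut) to 1.0 (fully open); "grip_force": force on a finger pad.
Only numpy, scipy, OpenCV 4.12 (cv2) and the standard library are available. Lean on these libraries where they do the work, as an engineer would, in place of code of your own. Each camera call takes 0.05 s, during which the arm holds its last target. There are 200 camera calls.

## Task

Put the trimming kit back into its fitted tray on the bench: lay the needle tool, the boxwood knife, the loop tool and the rubber kidney each down into the slot that is cut to its outline, so that it lies flat on the slot's floor, the loop tool with its wire loop in the broad end of its slot. The glaze brush and the stirring paddle do not belong to the kit: leave them lying where they are.

Things in the scene. Friction and masses are not known exactly. Their poses are not given: they have to be found in the camera images.
- needle_tool_mid (a point): needle tool: slim round wooden handle 10 mm thick and 102 mm long with a thin bare steel needle, 153 mm over all, 12 g. The point is its middle, half-way up (5 mm over what it lies on), still on the handle, 26 mm from where the needle begins; grip it there across the handle. Its y axis runs along the tool, the needle points to -y. It may roll about its own axis.
- wood_knife_mid (a point): boxwood modelling knife: bare wooden tool 171 mm long, one end broadened to a blade about 20 mm wide, 11 mm wide at the middle, 9 mm thick, 12 g, lying flat. The point is its middle, half-way up (4.5 mm). Its y axis runs along the tool.
- loop_tool_mid (a point): loop tool: wooden handle about 10 mm thick with a wire loop at one end, 33 mm wide at the loop, 204 mm over all, 18 g. The point is the middle of the whole length, half-way up (5 mm), on the handle. Its y axis runs along the tool, the wire loop is at the -y end.
- kidney_mid (a point): rubber kidney rib: flat red rubber piece 42 x 95 mm, 9 mm thick, 40 g. The point is its middle, half-way up (4.5 mm). Its y axis runs along its length; grip across the 42 mm.
- brush_mid (a point): glaze brush with a red handle, dark bristles and a bright ferrule, 191 mm long, 10 mm thick: not part of the kit, has no slot. The point is its middle, half-way up; y runs along it.
- paddle_mid (a point): pine stirring paddle, a flat straight stick 36 mm wide all along, 158 mm long, 8 mm thick: not part of the kit, has no slot. The point is its middle, half-way up; y runs along it.
- needle_slot (a point): the narrow slot, for the needle tool: 22 mm wide, 168 mm long, 8 mm deep. The point is the middle of its floor, 11 mm over the table; x runs across, y along the slot; either way round. Each of the four slots is cut in a plain tan MDF block 55 x 236 mm; the blocks lie side by side, 56 mm apart, in any order, in a fixed flat wooden tray 240 x 254 mm.
- knife_slot (a point): slot for the boxwood knife: 29 mm wide all along, 186 mm long. The point is the middle of its floor; x across, y along; either way round. All slot floors are 11 mm over the table, the blocks' tops 19 mm, the rim 22 mm. Across the middle of all blocks and through the side rims runs an open finger gap, 56 mm long along the slots, at floor level, for fingers beside a tool held at its middle.
- kidney_slot (a point): the short broad slot, for the rubber kidney, lined with grey felt like all four: 50 mm wide, 109 mm long. The point is the middle of its floor, 11 mm over the table; x runs across, y along the slot; either way round. The finger gap takes 28 mm either side of the middle in this slot as in the others.
- loop_slot_head (a point): point on the floor in the broad end of the loop tool's key-shaped slot. The slot is 218 mm long, 22 mm wide for the handle, 45 mm wide over the last 54 mm for the wire loop. y runs along the slot from the broad end to the handle's end: the slot's middle (home of the tool's middle) is 85 mm along +y, and the tool at home has its y axis this way too. x runs across.

How it is judged:
By the outcome, as a careful person would: the job done as asked, in the order asked, and still so for the second after the job is handed in, with the robot touching nothing.
It also fails if it takes over 90 s, if anything falls off the work surface, if the arm or the gripper's body presses on something with over 40 N, if the wrist force passes 120 N, or if a joint passes its speed limit or range.

## Working session

There is one attempt and no reset: what is moved stays moved. The work goes in short steps, Python scripts to look and compute and a tool call to move; the robot and the scene stay as the last step left them, time stands still between calls to the robot, and variables do not carry over. Pictures are saved under pics/ and viewed, at most 14 in all, crops included, and the job is handed in when it is done.

Besides the shell and the picture viewer there is one more tool, called after "Emit:" as name(argument=value, ...), one argument or row to a line, values as JSON. arm_command: Moves the arm, as the interface text tells. Scaled input: -1 to 1 covers 0.25 m each way for a shift and pi rad each way for a turn. Its arguments: {"type":"object","properties":{"rows":{"type":"array","items":{"type":"array"}},"claw":{"type":"number"}},"required":["rows"]}

```bash
mkdir -p pics; cat > h.py <<'E'
import numpy as np, cv2
from cell import state, viewer, env, models
def cam(n):
    p,d=viewer.read_camera(n); return p,d
def xyz(n,d,uv):
    c=viewer.get_calibration(n); K=np.array(c["camera_matrix"]);D=np.array(c["dist_coeffs"]);W=np.array(c["world_to_cam"])
    uv=np.array(uv,float).reshape(-1,1,2); q=cv2.undistortPoints(uv,K,D).reshape(-1,2)
    z=d[uv[:,0,1].astype(int),uv[:,0,0].astype(int)]
    P=np.c_[q[:,0]*z,-q[:,1]*z,-z]
    return (P-W[:3,3])@W[:3,:3]
def plane(n,uv,h):
    c=viewer.get_calibration(n); K=np.array(c["camera_matrix"]);D=np.array(c["dist_coeffs"]);W=np.array(c["world_to_cam"])
    q=cv2.undistortPoints(np.array(uv,float).reshape(-1,1,2),K,D).reshape(-1,2)
    r=np.c_[q[:,0],-q[:,1],-np.ones(len(q))]@W[:3,:3]; o=-W[:3,:3].T@W[:3,3]
    return o+r*((h-o[2])/r[:,2])[:,None]
def proj(n,P):
    c=viewer.get_calibration(n); K=np.array(c["camera_matrix"]);D=np.array(c["dist_coeffs"]);W=np.array(c["world_to_cam"])
    Q=np.array(P,float).reshape(-1,3)@W[:3,:3].T+W[:3,3]
    return cv2.projectPoints(Q*[1,-1,-1],np.zeros(3),np.zeros(3),K,D)[0].reshape(-1,2)
E
python3 - <<'E'
from h import *
for n in("top","side"):
    p,d=cam(n); cv2.imwrite(f"pics/{n}0.png",p[:,:,::-1]); np.save(n+"0.npy",d)
    W=np.array(viewer.get_calibration(n)["world_to_cam"]); print(n,-W[:3,:3].T@W[:3,3],(d==0).mean())
    for l in "needle_tool_mid wood_knife_mid loop_tool_mid kidney_mid brush_mid paddle_mid needle_slot knife_slot kidney_slot loop_slot_head".split():
        print(l,[(np.round(r["position"]).tolist(),round(r["confidence"],2)) for r in models.mark_of(n,l)[:2]])
print(state())
E
```

```text
top [ 465.82368702   30.69775655 1087.27326982] 0.004150390625
needle_tool_mid [([678.0, -44.0, 5.0], 0.66), ([673.0, -133.0, 3.0], 0.46)]
wood_knife_mid [([459.0, -205.0, 2.0], 0.83)]
loop_tool_mid [([672.0, -204.0, 4.0], 0.8)]
kidney_mid [([674.0, -134.0, 2.0], 0.57), ([598.0, 210.0, 11.0], 0.25)]
brush_mid [([456.0, -47.0, 3.0], 0.46), ([596.0, 214.0, 13.0], 0.2)]
paddle_mid [([459.0, -134.0, 3.0], 0.77)]
needle_slot [([598.0, 210.0, 14.0], 0.92)]
knife_slot [([594.0, 264.0, 11.0], 0.9)]
kidney_slot [([588.0, 103.0, 14.0], 0.6)]
loop_slot_head [([684.0, 153.0, 10.0], 0.78), ([461.0, -130.0, 4.0], 0.51)]
side [ 406.34916482 -731.58812614  733.37971669] 0.003987630208333333
needle_tool_mid [([679.0, -42.0, 3.0], 0.78), ([676.0, -202.0, 4.0], 0.24)]
wood_knife_mid [([461.0, -205.0, -3.0], 0.58)]
loop_tool_mid []
kidney_mid []
brush_mid [([460.0, -45.0, 11.0], 0.68)]
paddle_mid [([458.0, -135.0, -0.0], 0.88), ([595.0, 211.0, 15.0], 0.17)]
needle_slot [([594.0, 210.0, 16.0], 0.74)]
knife_slot [([597.0, 268.0, 10.0], 0.87)]
kidney_slot [([593.0, 99.0, 13.0], 0.71), ([678.0, 150.0, 13.0], 0.41)]
loop_slot_head [([679.0, 150.0, 14.0], 0.77)]
{'t': 1.1, 'joints': array([ 1.13940773e+00,  4.90894763e-01,  1.55893444e+00, -3.16167921e-06,
        1.09168608e+00, -1.05634094e-01]), 'qvel': array([ 0.00091554,  0.00128439, -0.00113497,  0.00024249,  0.00030156,
       -0.00075632]), 'tau': array([-1.03553699e-03, -6.12463117e+01, -2.58440351e+01,  6.93081482e-02,
        4.43819328e-02,  5.59290726e-06]), 'eef_pos': array([200.01584388, 592.13473931, 214.65232013]), 'tcp_rot': array([3.14151601e+00, 1.09475808e-05, 2.81583961e+00]), 'ft_force': array([-0.01853327, -0.75698419,  0.52005679]), 'moment': array([-0.02776563,  0.01579565, -0.0014261 ]), 'grip_force': 0.0, 'opening': 0.9976283330121894}
```

View pics/top0.png

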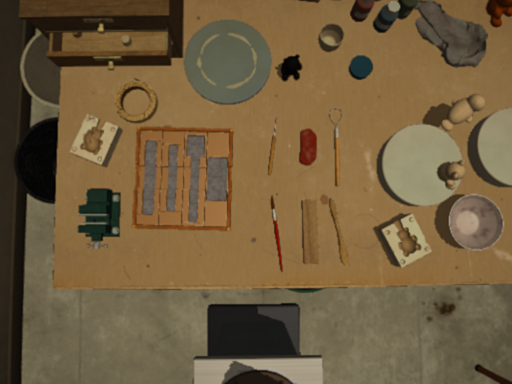

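View pics/side0.png

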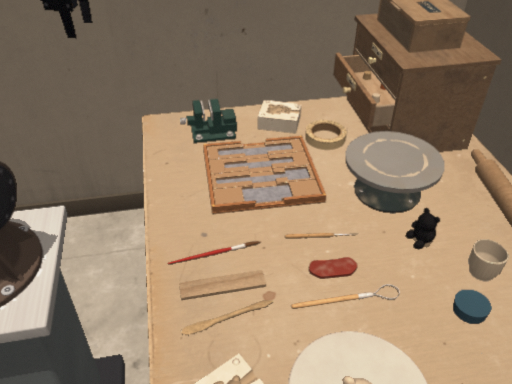

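Top view: the tray (px 135–232, 128–228) holds, from left to right, the knife, needle, loop (broad end up, +x) and kidney slots. The tools lie at px 270–345, 110–265. I'll rectify both views onto planes to measure the angles.

```bash
cat >> h.py <<'E'
def ortho(n,img,x0,x1,y0,y1,h,s):
    # row0 = x1 , col0 = y1
    X,Y=np.meshgrid(np.arange(x1,x0,-1/s),np.arange(y1,y0,-1/s),indexing='ij')
    P=np.stack([X,Y,np.full_like(X,h)],-1); m=proj(n,P).reshape(X.shape+(2,)).astype(np.float32)
    return cv2.remap(img,m[...,0],m[...,1],cv2.INTER_CUBIC if img.dtype==np.uint8 else cv2.INTER_NEAREST)
def heightmap(n,d):
    v,u=np.mgrid[0:384,0:512]; return xyz(n,d,np.stack([u.ravel(),v.ravel()],1))[:,2].reshape(384,512).astype(np.float32)
E
python3 - <<'E'
from h import *
A=[];B=[]
for n in("top","side"):
    p=cv2.imread(f"pics/{n}0.png"); H=heightmap(n,np.load(n+"0.npy"))
    A.append(ortho(n,p,400,790,-260,-5,5,1.5)); B.append(ortho(n,p,465,725,60,320,19,1.5))
    h=ortho(n,H,400,790,-260,-5,5,1); print(n,"table",np.percentile(h,[5,50,95]))
    t=ortho(n,H,465,725,60,320,19,1); print("tray",np.percentile(t,[5,25,50,75,95]))
    A_=cv2.applyColorMap(np.clip(t*8,0,255).astype(np.uint8),cv2.COLORMAP_JET); B.append(cv2.resize(A_,None,fx=1,fy=1))
a=np.hstack(A)
for i in range(0,a.shape[0],75): cv2.line(a,(0,i),(6,i),(255,255,255),1)
cv2.imwrite("pics/tools.png",a)
cv2.imwrite("pics/tray.png",np.hstack([B[0],B[2]]))
E
```

```text
top table [-3.48546531  0.17006406  9.07936001]
tray [ 0.06574014 10.55610752 14.85673714 19.12565231 22.38475609]
side table [-2.85691953 -0.37044969  8.32929707]
tray [-1.33395052  9.75581455 15.4530611  17.98609924 20.86636925]
```

View pics/tools.png

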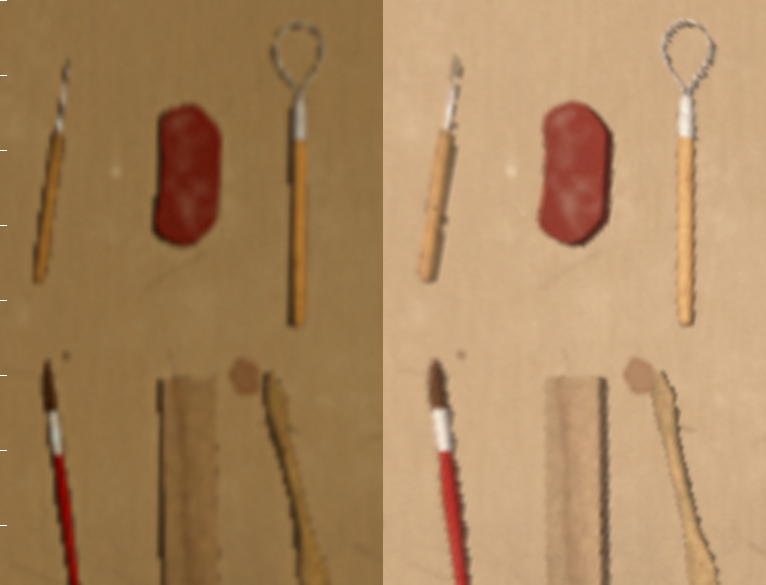

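View pics/tray.png

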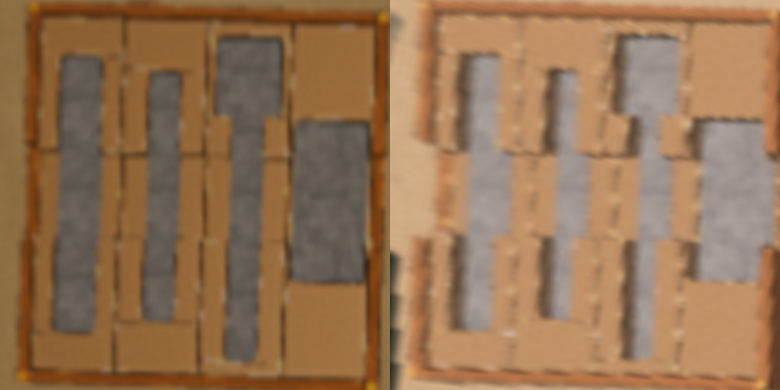

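Tools picture (top panel | side panel): needle handle from (60,132) to (39,282), kidney centre about (187,175), loop tool from (298,20) to (297,325). Tray picture: slots are tilted about -1.7°, with the broad loop end at the top. Next: fit the tray numerically and take a closer look at the knife.

```bash
python3 - <<'E'
from h import *
s=3;C=[]
for n in("top","side"):
    p=cv2.imread(f"pics/{n}0.png")
    # slots, edges seen at block top z=19 / floor 11
    o=ortho(n,p,465,725,60,320,11,s); hsv=cv2.cvtColor(o,cv2.COLOR_BGR2HSV)
    m=cv2.morphologyEx(((hsv[...,1]<75)&(hsv[...,2]>30)).astype(np.uint8),cv2.MORPH_OPEN,np.ones((12,12)))
    k,L,st,ce=cv2.connectedComponentsWithStats(m)
    for i in range(1,k):
        if st[i,4]<8000: continue
        r,c=np.nonzero(L==i); (cx,cy),(w,h),a=cv2.minAreaRect(np.c_[c,r].astype(np.float32))
        print(n,"slot c=(%.1f,%.1f) size %.0f %.0f ang %.1f"%(725-cy/s,320-cx/s,w/s,h/s,a), "x %.0f..%.0f y %.0f..%.0f"%(725-r.max()/s,725-r.min()/s,320-c.max()/s,320-c.min()/s))
    o=ortho(n,p,620,730,-180,-90,5,s); q=o.astype(int)
    hs=cv2.cvtColor(o,cv2.COLOR_BGR2HSV); m=((hs[...,0]<6)|(hs[...,0]>172))&(hs[...,1]>110)
    r,c=np.nonzero(m); (cx,cy),(w,h),a=cv2.minAreaRect(np.c_[c,r].astype(np.float32)); pc=np.linalg.eigh(np.cov(c,r))[1][:,1]
    print(n,"kidney c=(%.1f,%.1f) mean (%.1f,%.1f) size %.0f %.0f ang %.1f pca %.1f"%(730-cy/s,-90-cx/s,730-r.mean()/s,-90-c.mean()/s,w/s,h/s,a,np.degrees(np.arctan2(pc[0],pc[1]))))
    C.append(ortho(n,p,350,560,-270,-150,4,2.8))
cv2.imwrite("pics/knife.png",np.hstack(C))
E
```

```text
top slot c=(592.5,157.1) size 42 216 ang 1.7 x 485..700 y 133..176
top slot c=(596.3,269.1) size 28 184 ang 1.8 x 505..688 y 255..285
top slot c=(594.5,212.8) size 20 166 ang 1.8 x 512..677 y 202..225
top slot c=(591.0,100.8) size 49 106 ang 1.6 x 538..644 y 75..126
top kidney c=(673.1,-129.8) mean (672.2,-128.8) size 38 89 ang 3.6 pca -11.8
side slot c=(595.1,158.3) size 38 218 ang 1.6 x 486..704 y 137..176
side slot c=(598.4,266.0) size 32 186 ang 1.9 x 506..691 y 250..284
side slot c=(596.5,210.1) size 25 168 ang 1.7 x 513..680 y 197..224
side slot c=(593.0,98.2) size 52 109 ang 2.0 x 539..648 y 72..126
side kidney c=(674.2,-133.4) mean (674.1,-133.9) size 43 92 ang 3.3 pca -5.1
```

View pics/knife.png

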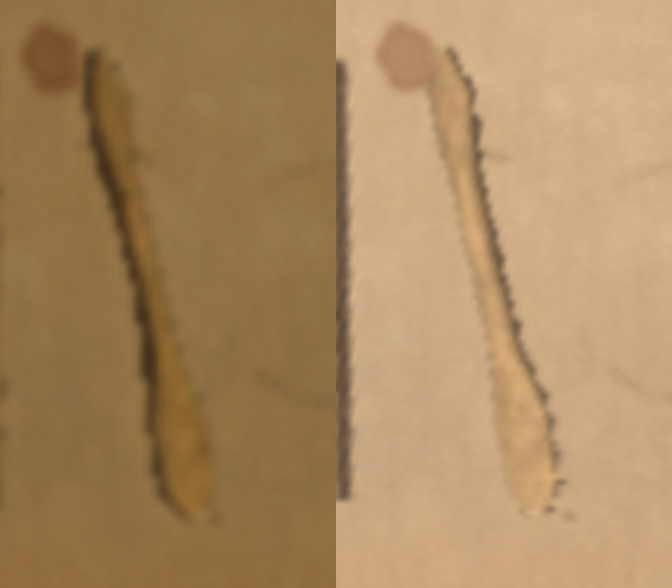

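Knife: ends at (107,52)/(195,515) in the top panel and (114,50)/(196,512) in the side panel, so its middle is about (459,-205) at yaw +11°. Slots: yaw -1.75°, centres knife (597.3,267.5), needle (595.5,211.5), loop (593.8,155.5), kidney (592,99.5). The depth heights match the text. First: the needle tool.

```bash
cat > go.py <<'E'
# usage: go.py "x y z yaw" ... : chained deltas, turn done after shift (deg; tool yaw as long-axis angle+180)
import sys,numpy as np
from cell import state
s=state(); p=np.array(s["eef_pos"]); y=s["tcp_rot"][2]%(2*np.pi)
print("t %.1f"%s["t"],"at",p.round(1),"yaw %.2f"%(np.degrees(y)-180),"open %.2f grip %.1f"%(s["opening"],s["grip_force"]),"f",np.round(s["ft_force"],1))
for a in sys.argv[1:]:
    *t,w=map(float,a.split()); w=np.radians(w+180); d=np.array(t)-p
    f=lambda y:np.array([d[0]*np.cos(y)+d[1]*np.sin(y),d[0]*np.sin(y)-d[1]*np.cos(y),-d[2]])/250
    n=np.linalg.norm(d)/50; print(a,"shift-first",f(y).round(4),"turn-first",f(w).round(4),"turn",round((y-w)/np.pi,4),"| rows %.2f"%n); p=np.array(t); y=w
E
python3 go.py "677 -43 120 -7.4" "677 -43 2.5 -7.4"
```

```text
t 1.1 at [200.  592.1 214.7] yaw -18.66 open 1.00 grip 0.0 f [-0.  -0.8  0.5]
677 -43 120 -7.4 shift-first [-2.6206 -1.7963  0.3786] turn-first [-2.2193 -2.2736  0.3786] turn -0.0626 | rows 16.00
677 -43 2.5 -7.4 shift-first [0.   0.   0.47] turn-first [0.   0.   0.47] turn 0.0 | rows 2.35
```

Emit:
arm_command(
  rows=[
    [[0, 0, 0], -0.0313],
    [[0, 0, 0], -0.0313],
    [[-0.1233, -0.1263, 0.021], 0],
    [[-0.1233, -0.1263, 0.021], 0],
    [[-0.1233, -0.1263, 0.021], 0],
  ],
  claw=0.4,
)

```text
t: 1.6
eef_pos: [280.0, 485.1, 198.7]
tcp_rot: [3.141, 0.0, 3.013]
ft_force: [1.0, 0.1, -0.1]
opening: 0.638
grip_force: 0.0
```

Emit:
arm_command(
  rows=[
    [[-0.1233, -0.1263, 0.021], 0],
    [[-0.1233, -0.1263, 0.021], 0],
    [[-0.1233, -0.1263, 0.021], 0],
    [[-0.1233, -0.1263, 0.021], 0],
    [[-0.1233, -0.1263, 0.021], 0],
  ],
)

```text
t: 2.1
eef_pos: [413.0, 308.4, 172.7]
tcp_rot: [3.141, 0.0, 3.013]
ft_force: [0.3, 0.2, -0.3]
opening: 0.4
grip_force: 0.0
```

Emit:
arm_command(
  rows=[
    [[-0.1233, -0.1263, 0.021], 0],
    [[-0.1233, -0.1263, 0.021], 0],
    [[-0.1233, -0.1263, 0.021], 0],
    [[-0.1233, -0.1263, 0.021], 0],
    [[-0.1233, -0.1263, 0.021], 0],
  ],
)

```text
t: 2.6
eef_pos: [545.6, 131.8, 146.3]
tcp_rot: [3.141, 0.0, 3.012]
ft_force: [0.2, 0.0, -0.0]
opening: 0.402
grip_force: 0.0
```

Emit:
arm_command(
  rows=[
    [[-0.1233, -0.1263, 0.021], 0],
    [[-0.1233, -0.1263, 0.021], 0],
    [[-0.1233, -0.1263, 0.021], 0],
    [[-0.1233, -0.1263, 0.021], 0],
    [[-0.1233, -0.1263, 0.021], 0],
  ],
)

```text
t: 3.1
eef_pos: [678.0, -44.6, 119.9]
tcp_rot: [3.141, 0.0, 3.012]
ft_force: [-0.3, 0.8, -0.1]
opening: 0.404
grip_force: 0.0
```

```bash
python3 go.py "677 -43 25 -7.4" "677 -43 2.5 -7.4"; python3 - <<'E'
from h import *
for n in("side",):
    p,d=cam(n); c=proj(n,[677,-43,20])[0].astype(int); print(c)
    q=p[c[1]-90:c[1]+90,c[0]-110:c[0]+110,::-1]; cv2.imwrite("pics/n1.png",cv2.resize(q,None,fx=3,fy=3))
E
```

```text
t 3.1 at [678.  -44.6 119.9] yaw -7.41 open 0.40 grip 0.0 f [-0.3  0.8 -0.1]
677 -43 25 -7.4 shift-first [0.0048 0.0059 0.3796] turn-first [0.0048 0.0059 0.3796] turn -0.0001 | rows 1.90
677 -43 2.5 -7.4 shift-first [0.   0.   0.09] turn-first [0.   0.   0.09] turn 0.0 | rows 0.45
[321 229]
```

View pics/n1.png

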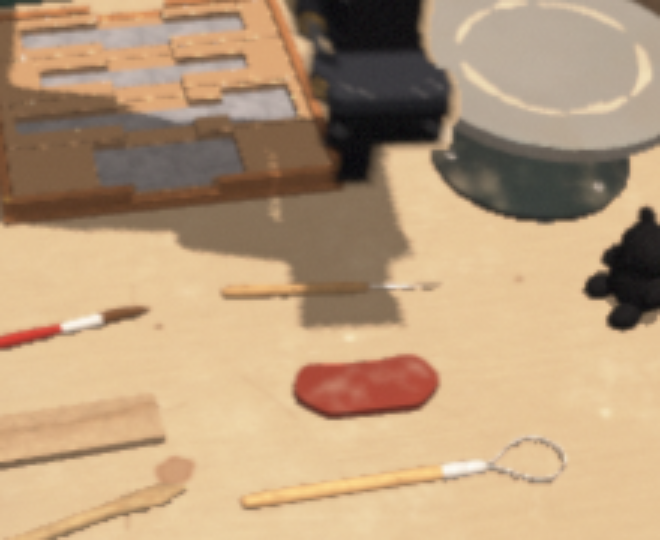

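The gripper hovers over the needle tool and the way down is clear. Descending and gripping.

Emit:
arm_command(
  rows=[
    [[0.0048, 0.0059, 0.15], 0],
    [[0, 0, 0.15], 0],
    [[0, 0, 0.11], 0],
    [[0, 0, 0.04], 0],
    [[0, 0, 0.0196], 0],
  ],
)

```text
t: 3.65
eef_pos: [676.0, -41.2, 2.1]
tcp_rot: [3.141, -0.001, 3.013]
ft_force: [0.2, -0.5, -0.2]
opening: 0.402
grip_force: 0.0
```

Emit:
arm_command(
  rows=[
    [[0, 0, 0], 0],
    [[0, 0, 0], 0],
    [[0, 0, 0], 0],
    [[0, 0, 0], 0],
    [[0, 0, 0], 0],
  ],
  claw=0.0,
)

```text
t: 4.15
eef_pos: [676.4, -41.3, 3.6]
tcp_rot: [3.142, 0.001, 3.012]
ft_force: [-0.7, 0.3, 4.7]
opening: 0.094
grip_force: 30.0
```

```bash
python3 go.py "677 -43 80 -7.4" "595.5 211.5 80 -1.75"
```

```text
t 4.2 at [676.4 -41.3   3.6] yaw -7.40 open 0.09 grip 30.0 f [-0.7  0.3  4.7]
677 -43 80 -7.4 shift-first [-0.0031 -0.0064 -0.3057] turn-first [-0.0031 -0.0064 -0.3057] turn 0.0 | rows 1.53
595.5 211.5 80 -1.75 shift-first [ 0.4544  0.9675 -0.    ] turn-first [ 0.3569  1.0076 -0.    ] turn -0.0314 | rows 5.34
```

Emit:
arm_command(
  rows=[
    [[0, 0, -0.08], 0],
    [[0, 0, -0.12], 0],
    [[0, 0, -0.1057], 0],
    [[0, 0, 0], -0.0314],
    [[0.0595, 0.1679, 0], 0],
  ],
)

```text
t: 4.65
eef_pos: [664.1, -2.1, 80.3]
tcp_rot: [-3.141, 0.004, 3.11]
ft_force: [0.2, 1.6, -0.2]
opening: 0.092
grip_force: 30.0
```

Emit:
arm_command(
  rows=[
    [[0.0595, 0.1679, 0], 0],
    [[0.0595, 0.1679, 0], 0],
    [[0.0595, 0.1679, 0], 0],
    [[0.0595, 0.1679, 0], 0],
    [[0.0595, 0.1613, 0], 0],
  ],
)

```text
t: 5.15
eef_pos: [593.8, 213.2, 79.5]
tcp_rot: [3.141, 0.0, 3.111]
ft_force: [0.9, 0.0, -0.7]
opening: 0.092
grip_force: 30.0
```

```bash
python3 go.py "595.5 211.5 40 -1.75" "595.5 211.5 14 -1.75"; python3 - <<'E'
from h import *
C=[]
for n in("top","side"):
    p,d=cam(n); c=proj(n,[595,211,60])[0].astype(int)
    C.append(cv2.resize(p[c[1]-80:c[1]+80,c[0]-65:c[0]+65,::-1],None,fx=3,fy=3))
cv2.imwrite("pics/n2.png",np.hstack(C))
E
```

```text
t 5.2 at [593.8 213.2  79.5] yaw -1.74 open 0.09 grip 30.0 f [ 0.9  0.  -0.7]
595.5 211.5 40 -1.75 shift-first [-0.0071 -0.0067  0.1579] turn-first [-0.0071 -0.0067  0.1579] turn 0.0 | rows 0.79
595.5 211.5 14 -1.75 shift-first [0.    0.    0.104] turn-first [0.    0.    0.104] turn 0.0 | rows 0.52
```

View pics/n2.png

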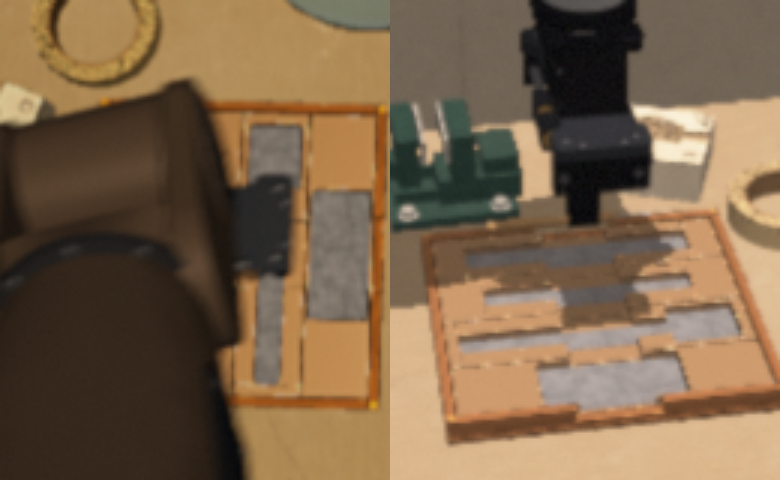

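The picture shows the gripper over the needle slot, but I can't see the tool sticking out of the fingers. I'll check where it is.

```bash
python3 - <<'E'
from h import *
C=[]
p,d=cam("side")
print([(np.round(r["position"]).tolist(),round(r["confidence"],2)) for r in models.mark_of("side","needle_tool_mid")])
a=cv2.resize(p[120:270,190:390,::-1],None,fx=3.9,fy=3.9,interpolation=cv2.INTER_CUBIC)
cv2.imwrite("pics/n3.png",a)
E
```

```text
[([596.0, 214.0, 78.0], 0.46)]
```

View pics/n3.png

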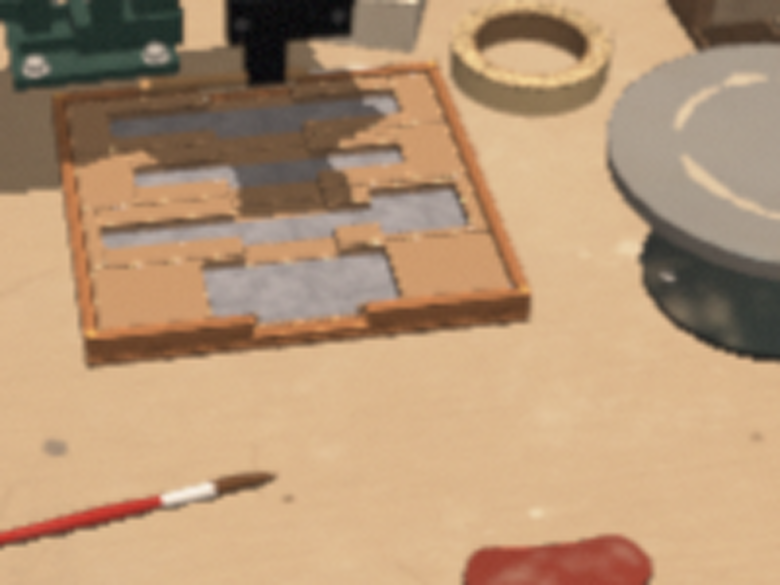

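The tool has left its old spot. It is held, camouflaged against the far rim at about (145–400, 85–65), and the network puts it at (596,214,78). Lowering.

Emit:
arm_command(
  rows=[
    [[-0.004, -0.0067, 0.12], 0],
    [[0, 0, 0.08], 0],
    [[0, 0, 0.04], 0],
    [[0, 0, 0.014], 0],
    [[0, 0, 0], 0],
  ],
)

```text
t: 5.85
eef_pos: [595.8, 209.2, 15.8]
tcp_rot: [3.142, 0.0, 3.11]
ft_force: [-0.6, 0.4, -0.7]
opening: 0.093
grip_force: 30.0
```

```bash
python3 go.py "595 211.5 14 -1.75"
```

```text
t 5.8 at [595.8 209.2  15.8] yaw -1.79 open 0.09 grip 30.0 f [-0.6  0.4 -0.7]
595 211.5 14 -1.75 shift-first [0.0036 0.009  0.0072] turn-first [0.0036 0.009  0.0072] turn -0.0002 | rows 0.06
```

Emit:
arm_command(
  rows=[
    [[0, 0.004, 0.006], 0],
    [[0, 0, 0], 0],
    [[0, 0, 0], 0],
    [[0, 0, 0], 0],
    [[0, 0, 0], 0],
  ],
)

```text
t: 6.35
eef_pos: [595.7, 210.9, 14.6]
tcp_rot: [3.141, 0.001, 3.111]
ft_force: [-0.9, 0.1, 3.1]
opening: 0.094
grip_force: 30.0
```

```bash
python3 go.py "595 211.5 14 -1.75"
```

```text
t 6.3 at [595.7 210.9  14.6] yaw -1.74 open 0.09 grip 30.0 f [-0.9  0.1  3.1]
595 211.5 14 -1.75 shift-first [0.0027 0.0022 0.0025] turn-first [0.0027 0.0022 0.0025] turn 0.0001 | rows 0.02
```

Contact. Releasing, rising, then to the knife.

Emit:
arm_command(
  rows=[
    [[0, 0, 0], 0],
    [[0, 0, 0], 0],
    [[0, 0, -0.04], 0],
    [[0, 0, -0.12], 0],
    [[0, 0, -0.18], 0],
  ],
  claw=0.35,
)

```text
t: 6.85
eef_pos: [594.4, 210.5, 98.7]
tcp_rot: [-3.141, -0.004, 3.111]
ft_force: [1.0, -0.1, 0.6]
opening: 0.349
grip_force: 0.0
```

```bash
python3 go.py "459 -205 60 11" "459 -205 2.5 11"
```

```text
t 6.8 at [594.4 210.5  98.7] yaw -1.75 open 0.35 grip 0.0 f [ 1.  -0.1  0.6]
459 -205 60 11 shift-first [ 0.4905 -1.6778  0.1548] turn-first [ 0.8487 -1.5282  0.1548] turn -0.0708 | rows 8.77
459 -205 2.5 11 shift-first [-0.    0.    0.23] turn-first [-0.    0.    0.23] turn 0.0 | rows 1.15
```

Emit:
arm_command(
  rows=[
    [[0, 0, 0], -0.0354],
    [[0, 0, 0], -0.0354],
    [[0.0849, -0.1528, 0.0155], 0],
    [[0.0849, -0.1528, 0.0155], 0],
    [[0.0849, -0.1528, 0.0155], 0],
  ],
  claw=0.42,
)

```text
t: 7.35
eef_pos: [554.2, 85.2, 88.1]
tcp_rot: [-3.142, 0.001, -2.949]
ft_force: [0.9, 0.9, 0.2]
opening: 0.423
grip_force: 0.0
```

Emit:
arm_command(
  rows=[
    [[0.0849, -0.1528, 0.0155], 0],
    [[0.0849, -0.1528, 0.0155], 0],
    [[0.0849, -0.1528, 0.0155], 0],
    [[0.0849, -0.1528, 0.0155], 0],
    [[0.0849, -0.1528, 0.0155], 0],
  ],
)

```text
t: 7.85
eef_pos: [486.5, -123.2, 68.7]
tcp_rot: [-3.141, 0.001, -2.949]
ft_force: [0.9, -0.1, 0.3]
opening: 0.417
grip_force: 0.0
```

Emit:
arm_command(
  rows=[
    [[0.0849, -0.1528, 0.0155], 0],
    [[0.0849, -0.1528, 0.0155], 0],
    [[0, 0, 0], 0],
    [[0, 0, 0], 0],
    [[0, 0, 0], 0],
  ],
)

```text
t: 8.35
eef_pos: [460.3, -203.9, 60.7]
tcp_rot: [3.142, 0.0, -2.949]
ft_force: [1.0, 1.2, -0.4]
opening: 0.419
grip_force: 0.0
```

```bash
python3 go.py "459 -205 2.5 11"; python3 - <<'E'
from h import *
C=[]
p,d=cam("top"); q=p[:,:,::-1]; cv2.imwrite("pics/top1raw.png",q)
a=ortho("top",np.ascontiguousarray(q),465,725,60,320,15,1.5); p,d=cam("side"); 
c=proj("side",[459,-205,20])[0].astype(int)
q=np.ascontiguousarray(p[:,:,::-1]); b=cv2.resize(q[c[1]-65:c[1]+65,c[0]-65:c[0]+65],(390,390))
cv2.imwrite("pics/k1.png",np.hstack([a,b]))
E
```

```text
t 8.3 at [ 460.3 -203.9   60.7] yaw 11.03 open 0.42 grip 0.0 f [ 1.   1.2 -0.4]
459 -205 2.5 11 shift-first [ 0.0058 -0.0033  0.233 ] turn-first [ 0.0058 -0.0033  0.233 ] turn 0.0002 | rows 1.17
```

View pics/k1.png

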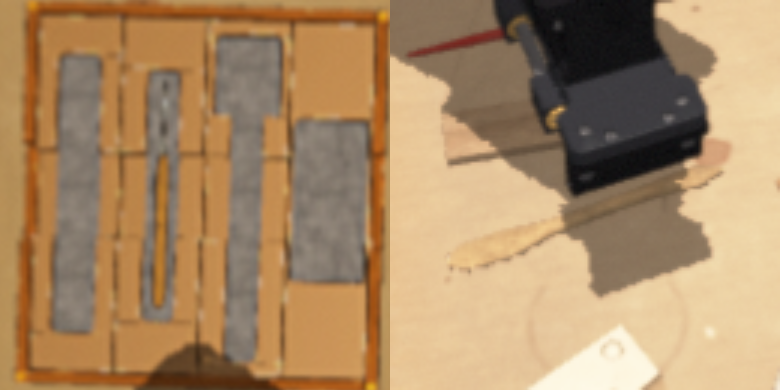

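The needle tool lies in its slot (handle at px 155–165, 155–305, needle up to about row 75), centred. On the right, the gripper hangs over the knife's middle. Descending and gripping.

Emit:
arm_command(
  rows=[
    [[0.003, -0.002, 0.12], 0],
    [[0, 0, 0.07], 0],
    [[0, 0, 0.03], 0],
    [[0, 0, 0.011], 0],
    [[0, 0, 0], 0],
  ],
)

```text
t: 8.95
eef_pos: [459.6, -204.9, 2.9]
tcp_rot: [3.142, 0.0, -2.949]
ft_force: [-0.3, 0.3, -0.2]
opening: 0.42
grip_force: 0.0
```

Emit:
arm_command(
  rows=[
    [[0, 0, 0], 0],
    [[0, 0, 0], 0],
    [[0, 0, 0], 0],
    [[0, 0, 0], 0],
    [[0, 0, 0], 0],
  ],
  claw=0.0,
)

```text
t: 9.45
eef_pos: [459.4, -205.4, 2.9]
tcp_rot: [-3.141, 0.0, -2.95]
ft_force: [-0.5, -0.1, 3.4]
opening: 0.113
grip_force: 30.0
```

Emit:
arm_command(
  rows=[
    [[0, 0, -0.06], 0],
    [[0, 0, -0.14], 0],
    [[0, 0, -0.18], 0],
    [[0, 0, 0], 0.0354],
    [[0, 0, 0], 0.0354],
  ],
)

```text
t: 9.95
eef_pos: [459.8, -205.6, 99.1]
tcp_rot: [-3.14, 0.003, 3.107]
ft_force: [-1.1, 1.0, -0.8]
opening: 0.11
grip_force: 30.0
```

```bash
python3 go.py "597.3 267.5 80 -1.75"
```

```text
t 9.9 at [ 459.8 -205.6   99.1] yaw -2.00 open 0.11 grip 30.0 f [-1.1  1.  -0.8]
597.3 267.5 80 -1.75 shift-first [-0.4838  1.9103  0.0764] turn-first [-0.4921  1.9082  0.0764] turn -0.0014 | rows 9.86
```

Emit:
arm_command(
  rows=[
    [[-0.0447, 0.1735, 0.0069], 0],
    [[-0.0447, 0.1735, 0.0069], 0],
    [[-0.0447, 0.1735, 0.0069], 0],
    [[-0.0447, 0.1735, 0.0069], 0],
    [[-0.0447, 0.1735, 0.0069], 0],
  ],
)

```text
t: 10.45
eef_pos: [522.0, 11.5, 89.0]
tcp_rot: [3.142, 0.0, 3.111]
ft_force: [-0.0, 0.1, 0.2]
opening: 0.112
grip_force: 30.0
```

Emit:
arm_command(
  rows=[
    [[-0.0447, 0.1735, 0.0069], 0],
    [[-0.0447, 0.1735, 0.0069], 0],
    [[-0.0447, 0.1735, 0.0069], 0],
    [[-0.0447, 0.1735, 0.0069], 0],
    [[-0.0447, 0.1735, 0.0069], 0],
  ],
)

```text
t: 10.95
eef_pos: [584.4, 226.7, 80.3]
tcp_rot: [-3.142, -0.0, 3.111]
ft_force: [0.9, -0.7, 0.5]
opening: 0.108
grip_force: 30.0
```

Emit:
arm_command(
  rows=[
    [[-0.0447, 0.1735, 0.0069], 0],
    [[0, 0, 0.08], 0],
    [[0, 0, 0.06], 0],
    [[0, 0, 0], 0],
    [[0, 0, 0], 0],
  ],
)

```text
t: 11.45
eef_pos: [596.7, 266.9, 43.6]
tcp_rot: [-3.141, -0.001, 3.11]
ft_force: [0.6, -0.2, 0.6]
opening: 0.112
grip_force: 30.0
```

```bash
python3 go.py "597.3 267.5 14 -1.75"; python3 - <<'E'
from h import *
p,d=cam("side"); q=np.ascontiguousarray(p[:,:,::-1])
cv2.imwrite("pics/k2.png",cv2.resize(q[95:235,180:340],None,fx=4.2,fy=4.2,interpolation=cv2.INTER_CUBIC))
print((proj("side",[[597.3,267.5,40],[512,270,40],[682,265,40]])-[180,95])*4.2)
E
```

```text
t 11.4 at [596.7 266.9  43.6] yaw -1.81 open 0.11 grip 30.0 f [ 0.6 -0.2  0.6]
597.3 267.5 14 -1.75 shift-first [-0.0025  0.0023  0.1185] turn-first [-0.0025  0.0023  0.1185] turn -0.0003 | rows 0.59
[[313.35327993 191.26895549]
 [168.00832347 204.12079855]
 [455.10609414 178.65850582]]
```

View pics/k2.png

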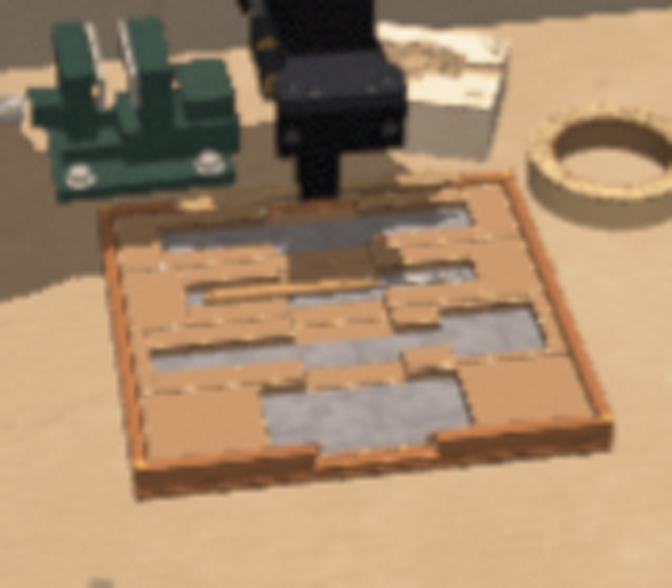

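The blade end shows at about (195,203) and the far end at about (450,185), nearly on the expected line (168,204)–(455,178). Lowering while watching the force.

Emit:
arm_command(
  rows=[
    [[-0.0025, 0.0023, 0.06], 0],
    [[0, 0, 0.03], 0],
    [[0, 0, 0.014], 0],
    [[0, 0, 0.01], 0],
    [[0, 0, 0], 0],
  ],
)

```text
t: 12.0
eef_pos: [597.3, 268.4, 14.9]
tcp_rot: [-3.142, -0.0, 3.111]
ft_force: [-0.2, 0.1, 0.3]
opening: 0.111
grip_force: 30.0
```

Emit:
arm_command(
  rows=[
    [[0, 0, 0], 0],
    [[0, 0, 0], 0],
    [[0, 0, 0], 0],
    [[0, 0, 0], 0],
    [[0, 0, 0], 0],
  ],
)

```text
t: 12.5
eef_pos: [597.4, 268.4, 15.3]
tcp_rot: [3.141, 0.0, 3.111]
ft_force: [0.5, 0.2, -0.6]
opening: 0.108
grip_force: 30.0
```

```bash
python3 go.py "597.3 267.5 14 -1.75"; python3 - <<'E'
from h import *
p,d=cam("side"); q=np.ascontiguousarray(p[:,:,::-1])
cv2.imwrite("pics/k3.png",cv2.resize(q[125:175,195:310],None,fx=6.5,fy=6.5,interpolation=cv2.INTER_CUBIC))
E
```

```text
t 12.5 at [597.4 268.4  15.3] yaw -1.74 open 0.11 grip 30.0 f [ 0.5  0.2 -0.6]
597.3 267.5 14 -1.75 shift-first [ 0.0003 -0.0038  0.0052] turn-first [ 0.0003 -0.0038  0.0052] turn 0.0 | rows 0.03
```

View pics/k3.png

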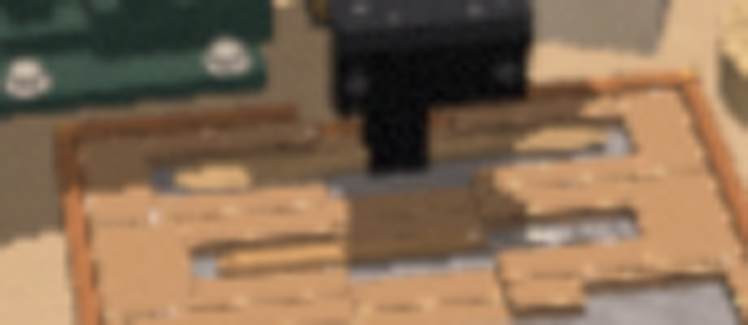

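The knife sits inside its slot (ends at about 170 and 605, slot 155–630). Lowering the last millimetre and releasing.

Emit:
arm_command(
  rows=[
    [[0, 0, 0.005], 0],
    [[0, 0, 0], 0],
    [[0, 0, 0], 0],
    [[0, 0, 0], 0],
    [[0, 0, 0], 0],
  ],
)

```text
t: 13.05
eef_pos: [597.5, 268.5, 14.0]
tcp_rot: [3.141, 0.0, 3.111]
ft_force: [-0.3, -0.1, 1.5]
opening: 0.116
grip_force: 30.0
```

Emit:
arm_command(
  rows=[
    [[0, 0, 0], 0],
    [[0, 0, 0], 0],
    [[0, 0, -0.04], 0],
    [[0, 0, -0.12], 0],
    [[0, 0, -0.18], 0],
  ],
  claw=0.35,
)

```text
t: 13.55
eef_pos: [596.3, 268.0, 98.4]
tcp_rot: [-3.14, -0.004, 3.111]
ft_force: [0.1, 0.8, -0.0]
opening: 0.348
grip_force: 0.0
```

```bash
python3 go.py "675 -205 70 0.3" "675 -205 2.5 0.3"
```

```text
t 13.6 at [596.3 268.   98.4] yaw -1.75 open 0.35 grip 0.0 f [ 0.1  0.8 -0. ]
675 -205 70 0.3 shift-first [-0.3723 -1.8815  0.1138] turn-first [-0.3047 -1.8936  0.1138] turn -0.0114 | rows 9.61
675 -205 2.5 0.3 shift-first [-0.    0.    0.27] turn-first [-0.    0.    0.27] turn 0.0 | rows 1.35
```

Emit:
arm_command(
  rows=[
    [[0, 0, 0], -0.0075],
    [[-0.0298, -0.1717, 0.0103], 0],
    [[-0.0298, -0.1717, 0.0103], 0],
    [[-0.0298, -0.1717, 0.0103], 0],
    [[-0.0298, -0.1717, 0.0103], 0],
  ],
  claw=0.42,
)

```text
t: 14.05
eef_pos: [626.0, 95.0, 88.9]
tcp_rot: [3.142, 0.0, 3.135]
ft_force: [0.4, -0.0, -0.2]
opening: 0.419
grip_force: 0.0
```

Emit:
arm_command(
  rows=[
    [[-0.0298, -0.1717, 0.0103], 0],
    [[-0.0298, -0.1717, 0.0103], 0],
    [[-0.0298, -0.1717, 0.0103], 0],
    [[-0.0298, -0.1717, 0.0103], 0],
    [[-0.0298, -0.1717, 0.0103], 0],
  ],
)

```text
t: 14.55
eef_pos: [661.8, -120.2, 75.9]
tcp_rot: [3.142, 0.0, 3.135]
ft_force: [-0.1, -0.4, 0.3]
opening: 0.415
grip_force: 0.0
```

Emit:
arm_command(
  rows=[
    [[-0.0298, -0.1717, 0.0103], 0],
    [[-0.0298, -0.1717, 0.0103], 0],
    [[0, 0, 0], 0],
    [[0, 0, 0], 0],
    [[0, 0, 0], 0],
  ],
)

```text
t: 15.05
eef_pos: [675.9, -203.3, 70.7]
tcp_rot: [3.141, -0.0, 3.135]
ft_force: [0.4, -0.1, 0.6]
opening: 0.421
grip_force: 0.0
```

```bash
python3 go.py "675 -205 2.5 -0.4"; python3 - <<'E'
from h import *
p,d=cam("top"); q=np.ascontiguousarray(p[:,:,::-1])
a=ortho("top",q,465,725,60,320,15,1.5); p,d=cam("side"); 
c=proj("side",[675,-205,20])[0].astype(int)
q=np.ascontiguousarray(p[:,:,::-1]); b=cv2.resize(q[c[1]-75:c[1]+55,c[0]-65:c[0]+65],(390,390))
cv2.imwrite("pics/l1.png",np.hstack([a,b]))
E
```

```text
t 15.1 at [ 675.9 -203.3   70.7] yaw -0.35 open 0.42 grip 0.0 f [ 0.4 -0.1  0.6]
675 -205 2.5 -0.4 shift-first [ 0.0035 -0.0067  0.2726] turn-first [ 0.0035 -0.0067  0.2726] turn 0.0003 | rows 1.36
```

View pics/l1.png

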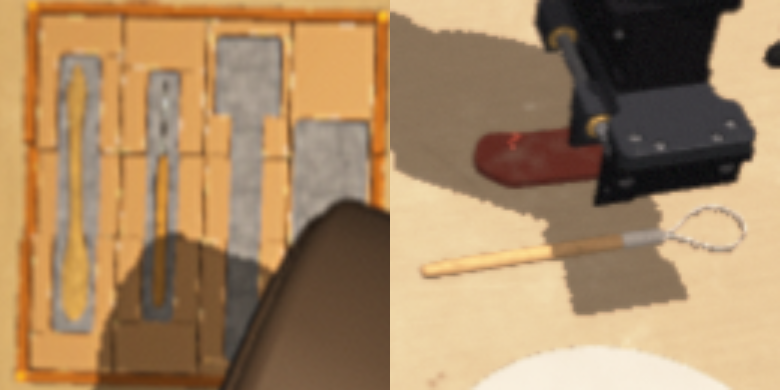

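The knife (px 65–90, rows 65–320) and the needle tool both lie inside their slots. The gripper is over the loop tool's middle.

Emit:
arm_command(
  rows=[
    [[0.0035, -0.005, 0.13], 0],
    [[0, 0, 0.09], 0],
    [[0, 0, 0.04], 0],
    [[0, 0, 0.0115], 0],
    [[0, 0, 0], 0],
  ],
)

```text
t: 15.65
eef_pos: [675.5, -205.2, 3.2]
tcp_rot: [-3.142, 0.0, 3.135]
ft_force: [-0.8, 0.1, 0.5]
opening: 0.418
grip_force: 0.0
```

Emit:
arm_command(
  rows=[
    [[0, 0, 0], 0],
    [[0, 0, 0], 0],
    [[0, 0, 0], 0],
    [[0, 0, 0], 0],
    [[0, 0, 0], 0],
  ],
  claw=0.0,
)

```text
t: 16.15
eef_pos: [675.3, -205.6, 3.0]
tcp_rot: [-3.142, 0.0, 3.135]
ft_force: [0.4, 0.2, 2.3]
opening: 0.095
grip_force: 30.0
```

```bash
python3 go.py "675 -205 100 -1.75" "593.8 155.5 80 -1.75"
```

```text
t 16.1 at [ 675.3 -205.6    3. ] yaw -0.40 open 0.09 grip 30.0 f [0.4 0.2 2.3]
675 -205 100 -1.75 shift-first [ 0.0011  0.0024 -0.3878] turn-first [ 0.0012  0.0024 -0.3878] turn 0.0075 | rows 1.94
593.8 155.5 80 -1.75 shift-first [0.3687 1.4314 0.08  ] turn-first [0.3687 1.4314 0.08  ] turn 0.0 | rows 7.40
```

Emit:
arm_command(
  rows=[
    [[0, 0, -0.06], 0],
    [[0, 0, -0.15], 0],
    [[0, 0, -0.1778], 0],
    [[0, 0, 0], 0.0075],
    [[0, 0, 0], 0],
  ],
)

```text
t: 16.65
eef_pos: [675.6, -205.7, 101.6]
tcp_rot: [-3.141, 0.003, 3.11]
ft_force: [0.4, -0.3, -1.0]
opening: 0.098
grip_force: 30.0
```

Emit:
arm_command(
  rows=[
    [[0.0369, 0.1434, 0.008], 0],
    [[0.0369, 0.1434, 0.008], 0],
    [[0.0369, 0.1434, 0.008], 0],
    [[0.0369, 0.1434, 0.008], 0],
    [[0.0369, 0.1434, 0.008], 0],
  ],
)

```text
t: 17.15
eef_pos: [633.4, -23.6, 88.5]
tcp_rot: [3.141, -0.002, 3.111]
ft_force: [0.6, 0.6, 0.1]
opening: 0.098
grip_force: 30.0
```

Emit:
arm_command(
  rows=[
    [[0.0369, 0.1434, 0.008], 0],
    [[0.0369, 0.1434, 0.008], 0],
    [[0.0369, 0.1434, 0.008], 0],
    [[0.0369, 0.1434, 0.008], 0],
    [[0.0369, 0.1434, 0.008], 0],
  ],
)

```text
t: 17.65
eef_pos: [592.8, 156.8, 78.6]
tcp_rot: [-3.141, -0.002, 3.111]
ft_force: [-0.2, -0.1, 0.6]
opening: 0.102
grip_force: 30.0
```

Emit:
arm_command(
  rows=[
    [[0, 0, 0.1], 0],
    [[0, 0, 0.06], 0],
    [[0, 0, 0], 0],
    [[0, 0, 0], 0],
    [[0, 0, 0], 0],
  ],
)

```text
t: 18.15
eef_pos: [594.4, 154.9, 40.2]
tcp_rot: [3.141, 0.001, 3.11]
ft_force: [0.1, -0.1, -0.6]
opening: 0.101
grip_force: 30.0
```

```bash
python3 go.py "593.8 155.5 14.5 -1.75"; python3 - <<'E'
from h import *
p,d=cam("side"); q=np.ascontiguousarray(p[:,:,::-1])
cv2.imwrite("pics/l2.png",cv2.resize(q[130:200,195:325],None,fx=6,fy=6,interpolation=cv2.INTER_CUBIC))
print([(np.round(r["position"]).tolist(),round(r["confidence"],2)) for r in models.mark_of("side","loop_tool_mid")])
print((proj("side",[[593.8,155.5,43],[491.8,158.6,43],[695.8,152.4,43]])-[195,130])*6)
E
```

```text
t 18.1 at [594.4 154.9  40.2] yaw -1.81 open 0.10 grip 30.0 f [ 0.1 -0.1 -0.6]
593.8 155.5 14.5 -1.75 shift-first [0.0024 0.0024 0.1029] turn-first [0.0024 0.0024 0.1029] turn -0.0003 | rows 0.51
[([596.0, 159.0, 38.0], 0.68)]
[[403.58601617 221.51325081]
 [136.46243721 246.89958469]
 [664.68220018 196.58687703]]
```

View pics/l2.png

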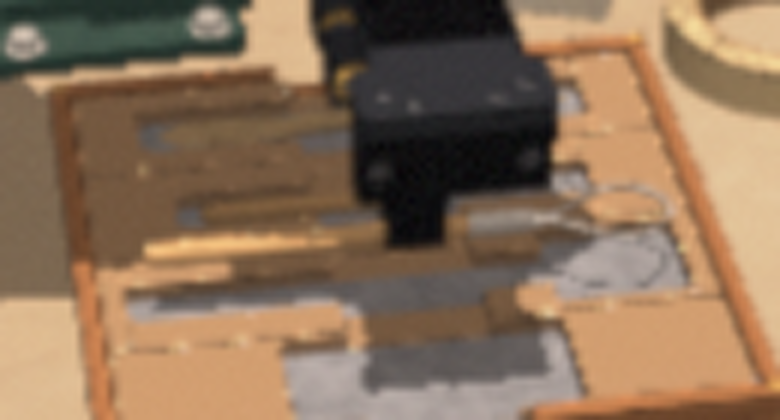

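The loop tool is held level, butt at (145,248) and loop end at (668,203), within 2–3 mm of the predicted position. Lowering.

Emit:
arm_command(
  rows=[
    [[0.007, 0.0024, 0.05], 0],
    [[0, 0, 0.026], 0],
    [[0, 0, 0.014], 0],
    [[0, 0, 0.01], 0],
    [[0, 0, 0], 0],
  ],
)

```text
t: 18.75
eef_pos: [592.1, 156.2, 14.4]
tcp_rot: [3.142, -0.0, 3.111]
ft_force: [-0.8, 0.1, 0.4]
opening: 0.098
grip_force: 30.0
```

```bash
python3 go.py "593 155.5 14 -1.75"
```

```text
t 18.8 at [592.1 156.2  14.4] yaw -1.74 open 0.10 grip 30.0 f [-0.8  0.1  0.4]
593 155.5 14 -1.75 shift-first [-0.0035 -0.0028  0.0017] turn-first [-0.0035 -0.0028  0.0017] turn 0.0 | rows 0.02
```

Emit:
arm_command(
  rows=[
    [[0, 0, 0.002], 0],
    [[0, 0, 0], 0],
    [[0, 0, 0], 0],
    [[0, 0, 0], 0],
    [[0, 0, 0], 0],
  ],
)

```text
t: 19.25
eef_pos: [592.2, 156.3, 14.3]
tcp_rot: [3.141, 0.0, 3.111]
ft_force: [0.2, 0.8, -0.1]
opening: 0.095
grip_force: 30.0
```

Emit:
arm_command(
  rows=[
    [[0, 0, 0], 0],
    [[0, 0, 0], 0],
    [[0, 0, -0.04], 0],
    [[0, 0, -0.12], 0],
    [[0, 0, -0.18], 0],
  ],
  claw=0.35,
)

```text
t: 19.75
eef_pos: [591.1, 156.0, 98.9]
tcp_rot: [-3.141, -0.004, 3.111]
ft_force: [0.3, 0.2, 0.5]
opening: 0.346
grip_force: 0.0
```

```bash
python3 go.py "674 -132 70 -4" "674 -132 2.5 -4"
```

```text
t 19.8 at [591.1 156.   98.9] yaw -1.75 open 0.35 grip 0.0 f [0.3 0.2 0.5]
674 -132 70 -4 shift-first [-0.3665 -1.1414  0.1157] turn-first [-0.411  -1.1262  0.1157] turn 0.0125 | rows 6.02
674 -132 2.5 -4 shift-first [0.   0.   0.27] turn-first [0.   0.   0.27] turn 0.0 | rows 1.35
```

Emit:
arm_command(
  rows=[
    [[0, 0, 0], 0.0125],
    [[-0.0514, -0.1408, 0.0145], 0],
    [[-0.0514, -0.1408, 0.0145], 0],
    [[-0.0514, -0.1408, 0.0145], 0],
    [[-0.0514, -0.1408, 0.0145], 0],
  ],
  claw=0.75,
)

```text
t: 20.25
eef_pos: [634.0, 10.8, 85.5]
tcp_rot: [3.142, 0.001, 3.072]
ft_force: [-0.3, 0.3, 0.2]
opening: 0.712
grip_force: 0.0
```

Emit:
arm_command(
  rows=[
    [[-0.0514, -0.1408, 0.0145], 0],
    [[-0.0514, -0.1408, 0.0145], 0],
    [[-0.0514, -0.1408, 0.0145], 0],
    [[-0.0514, -0.1408, 0.0145], 0],
    [[0, 0, 0], 0],
  ],
)

```text
t: 20.75
eef_pos: [675.7, -136.1, 70.3]
tcp_rot: [-3.141, 0.001, 3.068]
ft_force: [0.1, 0.5, -0.9]
opening: 0.752
grip_force: 0.0
```

```bash
python3 go.py "674 -132 2.5 -4"; python3 - <<'E'
from h import *
p,d=cam("top"); cv2.imwrite("pics/raw_l.png",p[:,:,::-1]); H=heightmap("top",d)
for n in("top","side"):
    for l in("loop_tool_mid","kidney_mid"): 
        if n=="side": cam(n)
        print(n,l,[(np.round(r["position"]).tolist(),round(r["confidence"],2)) for r in models.mark_of(n,l)[:2]])
E
```

```text
t 20.8 at [ 675.7 -136.1   70.3] yaw -4.21 open 0.75 grip 0.0 f [ 0.1  0.5 -0.9]
674 -132 2.5 -4 shift-first [0.0081 0.016  0.2711] turn-first [0.0081 0.016  0.2711] turn -0.0012 | rows 1.36
top loop_tool_mid [([591.0, 157.0, 16.0], 0.7)]
top kidney_mid []
side loop_tool_mid [([594.0, 160.0, 11.0], 0.89)]
side kidney_mid [([673.0, -131.0, 3.0], 0.81), ([600.0, 209.0, 14.0], 0.26)]
```

Emit:
arm_command(
  rows=[
    [[0.006, 0.011, 0.13], 0],
    [[0, 0, 0.09], 0],
    [[0, 0, 0.04], 0],
    [[0, 0, 0.0105], 0],
    [[0, 0, 0], 0],
  ],
)

```text
t: 21.6
eef_pos: [674.1, -128.8, 3.0]
tcp_rot: [-3.142, 0.0, 3.072]
ft_force: [1.3, -0.6, -0.0]
opening: 0.75
grip_force: 0.0
```

Emit:
arm_command(
  rows=[
    [[0, 0, 0], 0],
    [[0, 0, 0], 0],
    [[0, 0, 0], 0],
    [[0, 0, 0], 0],
    [[0, 0, 0], 0],
  ],
  claw=0.0,
)

```text
t: 22.1
eef_pos: [673.9, -129.1, 2.9]
tcp_rot: [-3.142, 0.0, 3.072]
ft_force: [-0.9, 0.4, 3.8]
opening: 0.439
grip_force: 30.0
```

```bash
python3 go.py "674 -132 100 -1.75" "592 99.5 80 -1.75"
```

```text
t 22.1 at [ 673.9 -129.1    2.9] yaw -4.00 open 0.44 grip 30.0 f [-0.9  0.4  3.8]
674 -132 100 -1.75 shift-first [-0.0011 -0.0116 -0.3884] turn-first [-0.0006 -0.0117 -0.3884] turn -0.0125 | rows 1.94
592 99.5 80 -1.75 shift-first [0.3561 0.9156 0.08  ] turn-first [0.3561 0.9156 0.08  ] turn 0.0 | rows 4.93
```

Emit:
arm_command(
  rows=[
    [[0, 0, -0.06], 0],
    [[0, 0, -0.15], 0],
    [[0, 0, -0.1778], 0],
    [[0, 0, 0], -0.0125],
    [[0, 0, 0], 0],
  ],
)

```text
t: 22.6
eef_pos: [674.2, -129.1, 101.8]
tcp_rot: [-3.141, 0.003, 3.112]
ft_force: [0.1, -0.1, -1.6]
opening: 0.441
grip_force: 30.0
```

Emit:
arm_command(
  rows=[
    [[0.0445, 0.113, 0.01], 0],
    [[0.0445, 0.113, 0.01], 0],
    [[0.0445, 0.113, 0.01], 0],
    [[0.0445, 0.113, 0.01], 0],
    [[0.0445, 0.113, 0.01], 0],
  ],
)

```text
t: 23.1
eef_pos: [621.4, 15.0, 86.3]
tcp_rot: [3.141, -0.002, 3.11]
ft_force: [0.2, 0.3, -0.8]
opening: 0.441
grip_force: 30.0
```

Emit:
arm_command(
  rows=[
    [[0.0445, 0.113, 0.01], 0],
    [[0.0445, 0.113, 0.01], 0],
    [[0.0445, 0.113, 0.01], 0],
    [[0, 0, 0.1], 0],
    [[0, 0, 0.06], 0],
  ],
)

```text
t: 23.6
eef_pos: [590.7, 100.4, 38.0]
tcp_rot: [-3.141, -0.002, 3.112]
ft_force: [-0.2, -0.5, -0.2]
opening: 0.441
grip_force: 30.0
```

Emit:
arm_command(
  rows=[
    [[0, 0, 0], 0],
    [[0, 0, 0], 0],
    [[0, 0, 0], 0],
    [[0, 0, 0], 0],
    [[0, 0, 0], 0],
  ],
)

```text
t: 24.1
eef_pos: [592.0, 99.4, 40.1]
tcp_rot: [3.141, 0.001, 3.111]
ft_force: [0.6, 0.7, -0.9]
opening: 0.442
grip_force: 30.0
```

```bash
python3 go.py "592 99.5 14 -1.75"; python3 - <<'E'
from h import *
s=3
p,d=cam("side"); cv2.imwrite("pics/raw_k.png",p[:,:,::-1]); z=state()["eef_pos"][2]+1.5
o=ortho("side",np.ascontiguousarray(p[:,:,::-1]),520,670,40,160,z,s)
hs=cv2.cvtColor(o,cv2.COLOR_BGR2HSV); m=(((hs[...,0]<5)|(hs[...,0]>172))&(hs[...,1]>120)).astype(np.uint8)
k,L,st,ce=cv2.connectedComponentsWithStats(m)
for i in range(1,k):
    if st[i,4]<300: continue
    r,c=np.nonzero(L==i);(cx,cy),(w,h),a=cv2.minAreaRect(np.c_[c,r].astype(np.float32))
    print("red c=(%.1f,%.1f) size %.0f %.0f ang %.1f x %.1f..%.1f y %.1f..%.1f"%(670-cy/s,160-cx/s,w/s,h/s,a,670-r.max()/s,670-r.min()/s,160-c.max()/s,160-c.min()/s))
print([(np.round(r["position"]).tolist(),round(r["confidence"],2)) for r in models.mark_of("side","kidney_mid")[:2]])
E
```

```text
t 24.1 at [592.   99.4  40.1] yaw -1.78 open 0.44 grip 30.0 f [ 0.6  0.7 -0.9]
592 99.5 14 -1.75 shift-first [1.000e-04 5.000e-04 1.044e-01] turn-first [1.000e-04 5.000e-04 1.044e-01] turn -0.0001 | rows 0.52
red c=(621.3,87.6) size 28 33 ang 1.4 x 604.7..638.0 y 74.0..101.7
red c=(586.0,104.8) size 7 15 ang 69.4 x 581.0..589.0 y 96.7..111.7
red c=(580.7,83.9) size 18 7 ang 15.3 x 575.3..585.0 y 75.3..92.3
red c=(572.7,114.7) size 14 10 ang 82.9 x 565.3..580.3 y 109.7..119.7
red c=(559.8,86.0) size 16 29 ang 24.6 x 548.0..571.3 y 75.3..98.3
red c=(556.6,109.8) size 22 12 ang 47.1 x 548.7..564.7 y 99.0..119.0
[([589.0, 95.0, 43.0], 0.58)]
```

Kidney spans x 548–638, centred at 593. Lowering.

Emit:
arm_command(
  rows=[
    [[0, 0, 0.05], 0],
    [[0, 0, 0.026], 0],
    [[0, 0, 0.014], 0],
    [[0, 0, 0.01], 0],
    [[0, 0, 0], 0],
  ],
)

```text
t: 24.7
eef_pos: [591.7, 99.6, 14.3]
tcp_rot: [3.142, -0.0, 3.111]
ft_force: [-0.5, 0.3, -0.4]
opening: 0.445
grip_force: 30.0
```

Emit:
arm_command(
  rows=[
    [[0, 0, 0.004], 0],
    [[0, 0, 0], 0],
    [[0, 0, 0], 0],
    [[0, 0, 0], 0],
    [[0, 0, 0], 0],
  ],
)

```text
t: 25.2
eef_pos: [591.9, 99.7, 13.9]
tcp_rot: [3.141, 0.001, 3.111]
ft_force: [-1.4, -0.9, 5.6]
opening: 0.441
grip_force: 30.0
```

```bash
python3 go.py "592 99.5 14 -1.75"
```

```text
t 25.2 at [591.9  99.7  13.9] yaw -1.74 open 0.44 grip 30.0 f [-1.4 -0.9  5.6]
592 99.5 14 -1.75 shift-first [-0.0006 -0.0006 -0.0002] turn-first [-0.0006 -0.0006 -0.0002] turn 0.0 | rows 0.00
```

Contact at floor height. Releasing (narrow opening), rising, and moving aside for a final look.

Emit:
arm_command(
  rows=[
    [[0, 0, 0], 0],
    [[0, 0, 0], 0],
    [[0, 0, -0.04], 0],
    [[0, 0, -0.12], 0],
    [[0, 0, -0.18], 0],
  ],
  claw=0.56,
)

```text
t: 25.7
eef_pos: [590.7, 99.5, 98.2]
tcp_rot: [-3.141, -0.004, 3.111]
ft_force: [1.3, -0.0, 0.1]
opening: 0.561
grip_force: 0.0
```

Emit:
arm_command(
  rows=[
    [[0, -0.18, -0.02], 0],
    [[0, -0.18, -0.02], 0],
    [[0, -0.18, -0.02], 0],
    [[0, -0.18, -0.02], 0],
    [[0, -0.18, -0.02], 0],
  ],
)

```text
t: 26.2
eef_pos: [584.6, -127.1, 124.5]
tcp_rot: [-3.142, 0.001, 3.111]
ft_force: [0.4, 0.1, 1.0]
opening: 0.561
grip_force: 0.0
```

Emit:
arm_command(
  rows=[
    [[0, -0.12, 0], 0],
    [[0, 0, 0], 0],
    [[0, 0, 0], 0],
    [[0, 0, 0], 0],
    [[0, 0, 0], 0],
  ],
)

```text
t: 26.7
eef_pos: [584.0, -154.0, 123.6]
tcp_rot: [3.141, -0.0, 3.113]
ft_force: [-0.1, 0.3, 0.7]
opening: 0.557
grip_force: 0.0
```

```bash
python3 - <<'E'
from h import *
p,d=cam("top"); q=np.ascontiguousarray(p[:,:,::-1]); a=ortho("top",q,465,725,60,320,15,1.5)
H=ortho("top",heightmap("top",d),465,725,60,320,15,1.5)
ps,ds=cam("side"); b=ortho("side",np.ascontiguousarray(ps[:,:,::-1]),465,725,60,320,15,1.5)
cv2.imwrite("pics/final.png",np.hstack([a,b]))
H2=ortho("side",heightmap("side",ds),465,725,60,320,15,1.5)
for nm,(x,y) in dict(needle=(571,212.5),knifeU=(650,266),knifeL=(530,270),loopU=(650,153.5),loopL=(510,159),kidN=(625,98.5),kidS=(560,100),kidM=(592,99.5)).items():
    r,c=int((725-x)*1.5),int((320-y)*1.5); f=lambda h:np.median(h[r-8:r+9,c-3:c+4]).round(1); print(nm,f(H),f(H2))
for l in("brush_mid","paddle_mid"): print(l,[(np.round(r["position"]).tolist(),round(r["confidence"],2)) for r in models.mark_of("side",l)[:1]])
print(state()["t"],state()["eef_pos"])
E
```

```text
needle 19.5 18.5
knifeU 16.1 309.4
knifeL 15.3 14.6
loopU 11.1 300.7
loopL 21.1 17.2
kidN 20.3 218.4
kidS 20.5 18.1
kidM 20.3 17.9
brush_mid [([457.0, -46.0, 7.0], 0.63)]
paddle_mid [([459.0, -134.0, 3.0], 0.58)]
26.9 [ 584.04620109 -154.60100899  123.51664253]
```

View pics/final.png

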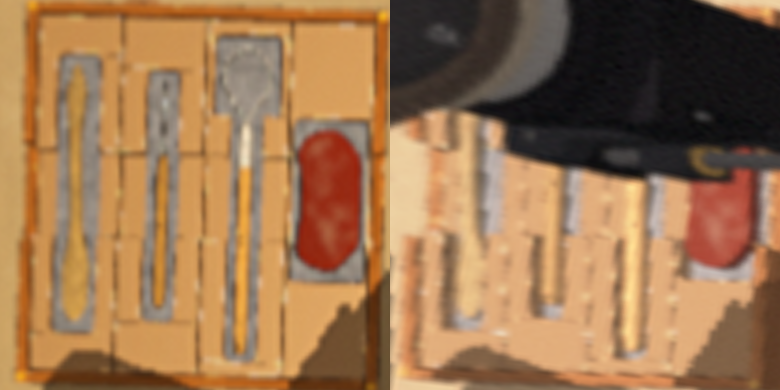

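The top panel shows all four tools inside their slots: knife (75, 65–320), needle (160, 75–305), loop tool (243, loop in the broad end at rows 40–110), kidney (328, 130–270). The depth readings taken on the handles and the kidney fit flat lying. The brush and paddle have not moved.

```bash
python3 -c "
from cell import env
print(env.job_done())"
```

```text
the job is handed in; nothing more can be done
None
```

The needle tool, knife, loop tool and kidney are in their slots, placed in that order and seen inside them in the final picture; the brush and paddle were left where they lay, and the job was handed in at about 27 s (no verdict was returned).

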